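Shift the training lever to the marked slot

ROBOT

A 7-joint arm with a two-finger parallel gripper is mounted at the origin on the work surface. World frame = base frame: x ahead of the robot, y to its left, z up, the work surface at z = 0. Lengths are in mm, angles in degrees, forces in N, time in s.
With the tool pointing down it reaches from about 425 to 925 mm from the base axis. Payload 6.8 kg.
Tool frame: the origin (TCP) lies at the very end of the fingers, on their centre line; the grasp point (between the pads) lies 19 mm behind it (r.grip_point_offset is the distance from the TCP to the grasp point, in mm); z points along the fingers, y is the direction in which the jaws open and shut (so a half turn about z gives the same grasp; the last joint's range is limited). The gripper opens to 88 mm and grips with 3 to 60 N. Pads are 20 mm wide; open, the fingers measure 115 mm over their backs; the gripper's body (75 mm by 178 mm) begins 61 mm behind the grasp point.
Start: joints at [-70.078, 27.33, 1.283, 89.118, -0.659, 63.558, -4.761], TCP at [297.121, 606.108, 222.664] pointing down, gripper open.
Joint ranges: [-169.35, 169.35], [-19.33, 120.38], [-80.79, 83.38], [13.8, 139.57], [-78.32, 258.32], [9.67, 109.79], [-169.56, 169.56]. Speed limits (degrees/s): [136.94, 136.94, 180, 180, 180, 180, 180].

INTERFACE

Orientations are given as a 3x3 rotation matrix whose columns are the frame's x, y, z axes.
In Python, from bench import r, imaging, ticket, nets gives the robot as it stands.
- The arm moves only by the tool move_arm, never from a script. Its argument "plan" is a list that holds one entry, the list of rows, each a list of 7 numbers: the turn, a rotation vector about the tool's x, y, z in units of 5 degrees (1.0 is 5 degrees), then the shift along the tool's x, y, z in units of 25 mm (1.0 is 25 mm), then the closure, from -1 (fully open) to 1 (shut). A call has 1 to 20 rows; each row shifts and turns the pose as measured when the row begins, along the tool's axes as they then stand; what a row does not reach is not made up. A row lasts 1/12 s, in which the tool goes at most 41.7 mm and 7.16 degrees, less where a joint would pass 70% of its speed; a pose out of reach is approached as far as the arm can. A call is refused whole if a number of a shift passes 1 or a number of a turn 1, either way. A call with a gripper value outside its range is refused whole. The fingers move at their own pace and stop on an object; the grip force is fixed at half the most. Time passes only in rows, so rows that do not move let the fingers close. It gives the time, the measured TCP pose, the force and the opening at its end, in the units of the state.
- r.get_state(): the state, without advancing time (a new reading comes with each control period).
- imaging.capture(name): name is "scene" or "top"; returns a dict with "pixels" (400x640x3 uint8, red, green, blue), "z_map" (400x640 float32, mm along the optical axis (not along the pixel's ray), 0 where there is no reading), "vfov" (degrees; the focal length in pixels is half the picture's height over the tangent of half this angle, whatever the lens; pixels are square), "cx", "cy" (the principal point, pixels), "R" (3x3) and "t" (3): a world point X has camera coordinates R X + t. Camera axes: x right, y down, z forward; pixel columns grow to the right and rows downward; lengths in mm; the calibration is good to about 2 mm. A picture is of the moment at which its call begins.
- ticket.job_done(): hands the job in, once; it reports no verdict.
Trained networks look in the newest picture that a camera, given by its name, has taken for a name from the list of things; names that differ only in an ending like _2 or _b are one class to them, and where a whole thing is asked for, a point or a joint stands for the part that bears it (a point fixed in the world has none). Each returns a list of dicts, best first, with "conf" (0 to 1); they miss things now and then, are a little off and sometimes report something else, mostly with a low value. They report only what shows in the picture. A call takes as long as a camera call.
- nets.spot_in(camera, query): "box" ([left, top, width, height] in pixels, round what is visible of it).
- nets.silhouettes(camera, query): "region" (400x640 bool, what is visible of it) and "box" ([left, top, width, height] in pixels, round what is visible of it).
- nets.tip_of(camera, query): "xy" ([column, row] in pixels: a listed point, or the origin of a listed thing).
The state is a dict: "t": time; "qpos": joint angles; "joint_velocities": joint speeds; "effort": joint torques, N m; "ee_pos": TCP position; "orientation": TCP orientation; "wrist_force": force on the tool from outside, world axes, zero at the start; "ft_torque": the same for the moment, N m; "gripper_width": finger opening in mm.
Only numpy, scipy, OpenCV 4.12 (cv2) and the standard library are available. Lean on these libraries where they do the work, as an engineer would, in place of code of your own. Each camera call takes 0.05 s, during which the arm holds its last target. There are 200 camera calls.

TASK

Make the gear-shift trainer ready for the next exercise: with the fingertips, push its lever along the middle lane to the cross channel, across to another lane and fully home into the slot marked by the little wooden skittle. Only push, without forcing it: do not take the knob between the fingers. Leave the skittle, the flat discs and everything else where they stand, and move clear when the lever is home.

Things in the scene. Friction and masses are not known exactly. Their poses are not given: they have to be found in the camera images.
- trainer: The gear-shift trainer, fixed: white box 160 x 160 mm, 95 mm high, its top an aluminium gate plate. Origin at the centre of its underside, on the table; z up. It may stand turned by up to 0.35 rad. Its lever stem stands in three parallel lanes along its x, joined only by one cross channel along its y through the middle: six slots, two per lane.
- gate (a point): Centre of the gate, at the plate's top (95 mm above the table), axes as the trainer's. Middle lane at y = 0, outer lanes at y = +24 and -24 mm; cross channel at x = 0. Lanes and channel are 16 mm wide and reach 32 mm from the centre. Four tongues, 8 mm wide, part the lanes; their tips are 8 mm from the cross channel's centre line. The lever changes lanes only in the channel.
- knob (a point): Centre of the black ball knob, 48 mm across, on a 10 mm steel stem pivoted 20 mm above the trainer's origin, 170 mm from the pivot to this point: 190 mm above the table when upright, about 175 mm at the end of an outer slot. In the trainer's frame x = 170 cos(side) sin(fore), y = 170 sin(side), z = 20 + 170 cos(side) cos(fore) mm. The thin neck under the ball is looks only.
- lever_fore (a joint): Fore-and-aft tilt of the lever, rad: 0 in the cross channel, +0.30 at the end of the slots towards the trainer's +x, -0.30 at those towards -x (hard stops, 50 mm of knob travel). Starts anywhere along the middle lane. Lanes can be changed within about 0.04 of 0. No spring: the lever stays where it is left; friction takes about 2 N at the knob.
- lever_side (a joint): Sideways tilt of the lever, rad: 0 in the middle lane, about +0.31 in the lane towards the trainer's +y, -0.31 in the one towards -y (0.27 to 0.32 fits the outer lane, hard stop at 0.32). Same friction as the other joint.
- skittle_center (a point): Centre of the loose turned wooden skittle, 40 mm high, 29 mm across its foot, narrow-necked, standing on the gate plate (its tip 135 mm above the table). It marks the wanted slot: it stands beyond the end of one of the four outer slots, at trainer x = +48 or -48 mm, y = +50 or -50 mm, right below where the knob comes to be when the lever is home there.
- disc0_center (a point): Centre of a loose flat wooden disc, 18 mm across and 8 mm high, standing on the gate plate at one of the outer slots that is not wanted, placed like the skittle.
- disc1_center (a point): Centre of a loose flat wooden disc, 18 mm across and 8 mm high, standing on the gate plate at one of the outer slots that is not wanted, placed like the skittle.
- disc2_center (a point): Centre of a loose flat wooden disc, 18 mm across and 8 mm high, standing on the gate plate at one of the outer slots that is not wanted, placed like the skittle.
- mug: White mug, 76 mm across, 85 mm high, loose, to the trainer's left. Origin under its centre.
- glasses_case: Black spectacles case 160 x 60 x 35 mm, loose, to the trainer's right. Origin under its centre, x along its length.
- pencil: Black pencil 170 x 8 x 8 mm, loose, lying on the near right of the table. Origin under its centre, x along it.
- cream_jar: White jar 60 mm across, 55 mm high, loose, on the left. Origin under its centre.
- lotion_bottle: White bottle 60 mm across, 150 mm high, loose, far left. Origin under its centre.
- magnifier: Magnifying glass lying flat, rim 80 mm across, 10 mm high, with a 100 mm handle towards its -x, loose, on the right. Origin under the lens centre.

How it is judged:
By the outcome, as a careful person would: the job done as asked, in the order asked, and still so for the second after the job is handed in, with the robot touching nothing.
It also fails if it takes over 51 s, if anything falls off the work surface, if the arm or the gripper's body presses on something with over 40 N, if the wrist force passes 120 N, or if a joint passes its speed limit or range.

## Working session

There is one attempt and no reset: what is moved stays moved. The work goes in short steps, Python scripts to look and compute and a tool call to move; the robot and the scene stay as the last step left them, time stands still between calls to the robot, and variables do not carry over. Pictures are saved under pics/ and viewed, about 8 in all and at most 12, crops included, and the job is handed in when it is done.

Besides the shell and the picture viewer there is one more tool, called after "Request:" as name(argument=value, ...) on one line, values as JSON. move_arm: Moves the arm, as the interface text tells. Its arguments: {"type":"object","properties":{"plan":{"type":"array"}},"required":["plan"]}

```bash
mkdir -p pics
cat > h.py <<'E'
import numpy as np, cv2
from bench import r, imaging, ticket, nets
def cap(n):
    c=imaging.capture(n); c['f']=200/np.tan(np.radians(c['vfov'])/2); c['R']=np.array(c['R']); c['t']=np.array(c['t']); return c
def ray(c,u,v):
    d=c['R'].T@np.array([(u-c['cx'])/c['f'],(v-c['cy'])/c['f'],1]); return -c['R'].T@c['t'],d
def atz(c,u,v,z):
    o,d=ray(c,u,v); return o+d*(z-o[2])/d[2]
def proj(c,X):
    p=c['R']@np.array(X)+c['t']; return c['f']*p[:2]/p[2]+[c['cx'],c['cy']]
def cloud(c):
    v,u=np.mgrid[:400,:640]; z=c['z_map']
    P=np.stack([(u-c['cx'])/c['f']*z,(v-c['cy'])/c['f']*z,z],-1)
    return (P-c['t'])@c['R']
E
python3 - <<'E'
from h import *
np.set_printoptions(precision=1,suppress=True)
for n in ('scene','top'):
    c=cap(n); cv2.imwrite(f'pics/{n}0.png',c['pixels'][:,:,::-1])
    print(n,c['f'],c['cx'],c['cy'],-c['R'].T@c['t'],c['R'])
    for q,z in (('trainer',0),('gate',95),('knob',185),('skittle_center',115),('disc0_center',99),('mug',0),('lotion_bottle',0)):
        for d in nets.tip_of(n,q)[:4]: print(q,d['conf'],np.array(d['xy']),atz(c,*d['xy'],z))
print(r.get_state())
E
```

```text
scene 373.7436129429231 322.94950950799324 193.79176569295737 [1012.1  379.6 1177. ] [[-0.6  0.8  0. ]
 [ 0.7  0.5 -0.5]
 [-0.4 -0.3 -0.9]]
trainer 0.82 [312. 229.] [576.5  -3.1   0. ]
gate 0.89 [311.2 216.1] [577.2  -4.2  95. ]
knob 0.63 [300.2 204.4] [603.3 -24.3 185. ]
knob 0.49 [307.8 213.9] [614.  15. 185.]
knob 0.29 [284.1 198.9] [619.7 -75.6 185. ]
skittle_center 0.48 [305.2 230.1] [635.5  20.1 115. ]
disc0_center 0.4 [328.2 217.3] [547.3  43.1  99. ]
disc0_center 0.25 [306.  227.3] [620.6  10.3  99. ]
mug 0.79 [339.7 255.6] [594.4 132.3   0. ]
lotion_bottle 0.74 [401.5 333.2] [675.3 428.5   0. ]
top 467.1447626646393 321.2778636030295 197.5486186367292 [ 312.5   -2.  1308.9] [[ 0.  -1.  -0. ]
 [-1.   0.  -0.2]
 [ 0.2  0.  -1. ]]
trainer 0.94 [335.6 180.4] [575.  -22.1   0. ]
trainer 0.37 [281.1 175. ] [590.9 134.    0. ]
gate 0.56 [332.7 174.6] [571.6 -13.   95. ]
knob 0.86 [336.7 157.2] [596.3 -22.1 185. ]
skittle_center 0.5 [320.1 146.2] [643.9  20.3 115. ]
disc0_center 0.49 [311.7 189.5] [530.8  42.4  99. ]
mug 0.8 [283.3 175.2] [590.3 127.7   0. ]
lotion_bottle 0.83 [182.2 153.7] [654.1 422.    0. ]
lotion_bottle 0.51 [283.2 172.8] [597.3 128.1   0. ]
{'t': 0.8, 'qpos': array([-70.1,  27.3,   1.3,  89.1,  -0.7,  63.6,  -4.8]), 'joint_velocities': array([ 0. , -0. , -0. ,  0. , -0.1, -0. , -0. ]), 'effort': array([ -0. , -58.3,   1.5, -27.3,  -0.1,   0. ,   0. ]), 'ee_pos': array([297.1, 606.1, 222.7]), 'orientation': array([[-0.9,  0.4,  0. ],
       [ 0.4,  0.9,  0. ],
       [-0. ,  0. , -1. ]]), 'wrist_force': array([ 0.4, -0.3,  0.1]), 'ft_torque': array([-0.,  0., -0.]), 'gripper_width': 88.1250666031083}
```

Run:
```python
import cv2, numpy as np
a=cv2.imread('pics/scene0.png')[150:290,230:400]; b=cv2.imread('pics/top0.png')[110:240,250:410]
a=cv2.resize(a,(390,400),interpolation=3);b=cv2.resize(b,(400,400),interpolation=3)
cv2.imwrite('pics/c0.png',np.hstack([a,b]))
```

```text
(no output)
```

View pics/c0.png

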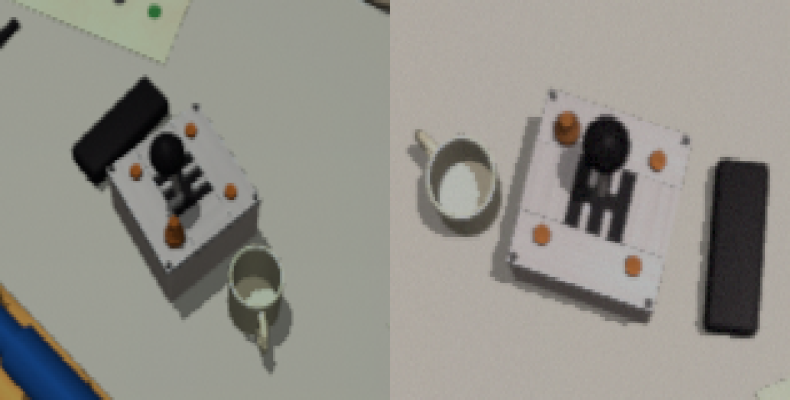

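View pics/top0.png

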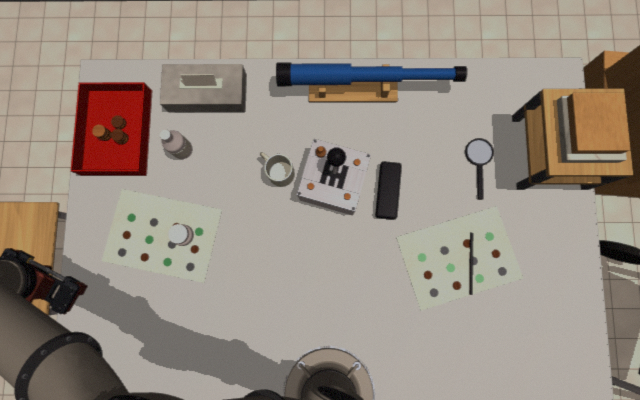

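Run:
```python
from h import *
np.set_printoptions(precision=2,suppress=True)
for n in ('top','scene'):
    c=cap(n); P=cloud(c); ok=c['z_map']>0
    near=ok&(abs(P[...,0]-575)<140)&(abs(P[...,1]+5)<140)
    m=near&(abs(P[...,2]-95)<5)
    rect=cv2.minAreaRect(P[m][:,:2].astype(np.float32)); print(n,'plate',rect,m.sum())
    k=near&(P[...,2]>150); Q=P[k]
    # sphere fit, fixed radius
    from scipy.optimize import least_squares
    s=least_squares(lambda p:np.linalg.norm(Q-p,axis=1)-24,[Q[:,0].mean(),Q[:,1].mean(),185],loss='soft_l1'); print('knob',s.x,len(Q),np.abs(s.fun).mean())
    k=near&(P[...,2]>108)&(P[...,2]<140); print('mid',P[k][:,:].mean(0),k.sum())
    for X in P[k][::6]: print(X,end=' ')
```

```text
top plate ((580.1796875, 8.973953247070312), (211.71437072753906, 161.26759338378906), 74.1148910522461) 2548
knob [597.25 -21.03 188.4 ] 296 1.043650542837748
mid [623.45  13.65 120.77] 95
[638.59  20.2  135.95] [635.11  17.55 138.88] [633.7   22.8  134.33] [637.85  31.27 109.22] [632.16  15.08 130.08] [628.94  25.43 132.18] [633.61  10.03 114.72] [626.05  20.21 132.95] [629.69  31.24 109.15] [625.2   15.12 126.05] [624.23  23.07 119.56] [626.74   7.43 109.87] [623.92  12.7  110.3 ] [620.6   20.57 112.7 ] [583.83 -18.59 131.62] [582.51 -16.21 114.1 ] scene plate ((574.7200927734375, -15.976661682128906), (163.06687927246094, 161.3301239013672), 74.25509643554688) 1544
knob [598.49 -21.14 189.21] 190 1.0627949863246833
mid [624.94  15.79 121.36] 80
[508.88 -48.25 108.26] [590.1  -14.24 129.59] [590.55 -14.34 116.75] [629.45  14.99 134.78] [640.11  16.07 138.85] [639.19  19.14 134.38] [642.56  17.78 130.99] [623.62  25.67 111.18] [639.08  26.99 130.26] [643.65  18.16 119.08] [629.99  31.06 113.93] [637.14  28.91 115.45] [640.36  27.37 111.43] [640.48  31.51 109.83]
```

The crops show the skittle at the +x/+y corner (top picture about 320,150) and the knob in the middle lane, slightly towards +x (about 337,157). The discs stand at the other three corners. From depth, the trainer is at about (574,-15), turned -15.8°, with the knob at trainer x≈24 and the skittle at (48,50).

```bash
cat >> h.py <<'E'
C=np.array([574.3,-15.5]); A=np.radians(-15.75); RT=np.array([[np.cos(A),-np.sin(A)],[np.sin(A),np.cos(A)]])
def tw(x,y): return C+RT@np.array([x,y])
def wt(p): return RT.T@(np.array(p[:2])-C)
def plan(x,y,z):
    s=r.get_state(); O=np.array(s['orientation']); p=np.array(s['ee_pos'])
    d=O.T@(np.append(tw(x,y),z)-p)/25
    W=np.eye(3); W[:2,0]=-RT[:,0]; W[:2,1]=RT[:,1]; W[2,2]=-1
    rv=cv2.Rodrigues(O.T@W)[0].ravel()
    print('t',s['t'],'tcp trainer',wt(p).round(1),p[2].round(1),'shift units',d.round(2),'turn units',(np.degrees(rv)/5).round(2),'F',np.array(s['wrist_force']).round(1),'Ftr',(RT.T@np.array(s['wrist_force'])[:2]).round(1),'w',round(s['gripper_width'],1))
def knob(n='top'):
    from scipy.optimize import least_squares
    c=cap(n); P=cloud(c); px=c['pixels'].astype(int).max(-1)
    for z0 in (0,):
        k=(c['z_map']>0)&(abs(P[...,0]-C[0])<110)&(abs(P[...,1]-C[1])<110)&(P[...,2]>150)&(P[...,2]<220)&(px<70)
        Q=P[k]; s=least_squares(lambda p:np.linalg.norm(Q-p,axis=1)-24,[*np.median(Q[:,:2],0),185],loss='soft_l1')
        x,y=wt(s.x); z=s.x[2]; print(n,'knob tr',round(x,1),round(y,1),round(z,1),'n',len(Q),'err',np.abs(s.fun).mean().round(2),'fore',np.arctan2(x,z-20).round(3),'side',np.arcsin(np.clip(y/170,-1,1)).round(3))
    return c
E
python3 -c "
from h import *
plan(85,0,250); print(r.get_state()['orientation'])"
```

```text
t 0.9 tcp trainer [-435.5  523. ] 222.7 shift units [-24.25 -16.83  -1.09] turn units [ 0.   -0.   -2.07] F [-0.5  0.7 -0.2] Ftr [-0.6  0.5] w 87.9
[[-8.97891103e-01  4.40217635e-01 -2.29526681e-05]
 [ 4.40217633e-01  8.97891103e-01  4.68476144e-05]
 [ 4.12321424e-05  3.19598869e-05 -9.99999999e-01]]
```

Request:
move_arm(plan=[[[0,0,-0.69,0,0,-0.5,1],[0,0,-0.69,0,0,-0.5,1],[0,0,-0.69,0,0,-0.5,1],[0,0,0,-1,-1,0,1],[0,0,0,-1,-1,0,1],[0,0,0,-1,-1,0,1],[0,0,0,-1,-1,0,1],[0,0,0,-1,-1,0,1],[0,0,0,-1,-1,0,1],[0,0,0,-1,-1,0,1],[0,0,0,-1,-1,0,1],[0,0,0,-1,-1,0,1],[0,0,0,-1,-1,0,1],[0,0,0,-1,-1,0,1],[0,0,0,-1,-1,0,1]]])

```text
t: 2.15
ee_pos: [511.2, 232.6, 260.9]
orientation: [[-0.97, 0.245, -0.001], [0.245, 0.97, 0.007], [0.003, 0.007, -1.0]]
wrist_force: [0.8, 0.2, -0.2]
gripper_width: 0.4
```

```bash
python3 -c "
from h import *
plan(85,0,250)"
```

```text
t 2.15 tcp trainer [-128.1  221.7] 260.9 shift units [-8.28 -9.1   0.36] turn units [ 0.08 -0.03  0.32] F [ 0.8  0.2 -0.2] Ftr [0.7 0.4] w 0.4
```

Request:
move_arm(plan=[[[0,0,0.32,-1,-0.7,0,1],[0,0,0,-1,-0.8,0,1],[0,0,0,-1,-0.8,0,1],[0,0,0,-1,-0.9,0,1],[0,0,0,-1,-1,0,1],[0,0,0,-1,-1,0,1],[0,0,0,-1,-1,0,1],[0,0,0,-1,-1,0,1],[0,0,0,-0.5,-1,0,1],[0,0,0,0,0,0,1]]])

```text
t: 2.98
ee_pos: [668.6, -45.1, 260.9]
orientation: [[-0.96, 0.281, 0.004], [0.281, 0.96, 0.004], [-0.003, 0.005, -1.0]]
wrist_force: [-0.9, -0.7, 0.2]
gripper_width: 0.2
```

```bash
python3 -c "
from h import *
plan(85,0,168)"
```

```text
t 2.9833 tcp trainer [98.8 -2.9] 260.9 shift units [0.56 0.09 3.72] turn units [ 0.06  0.04 -0.11] F [-0.9 -0.7  0.2] Ftr [-0.7 -0.9] w 0.2
```

Request:
move_arm(plan=[[[0,0,-0.1,0,0.1,1,1],[0,0,0,0,0,1,1],[0,0,0,0,0,1,1],[0,0,0,0,0,0.7,1],[0,0,0,0,0,0,1]]])

```text
t: 3.4
ee_pos: [672.0, -46.0, 167.5]
orientation: [[-0.96, 0.279, 0.011], [0.279, 0.96, 0.003], [-0.009, 0.006, -1.0]]
wrist_force: [-0.4, 0.8, -0.2]
gripper_width: 0.6
```

```bash
python3 -c "
from h import *
c=cap('scene'); b=c['pixels'][130:270,230:400,::-1]; cv2.imwrite('pics/s1.png',cv2.resize(b,(680,560),interpolation=3))
plan(34,0,168)"
```

```text
t 3.45 tcp trainer [102.9  -2.7] 169.2 shift units [2.76 0.09 0.02] turn units [ 0.08  0.12 -0.08] F [-1.2  0.4 -0.4] Ftr [-1.2  0.1] w 0.6
```

View pics/s1.png

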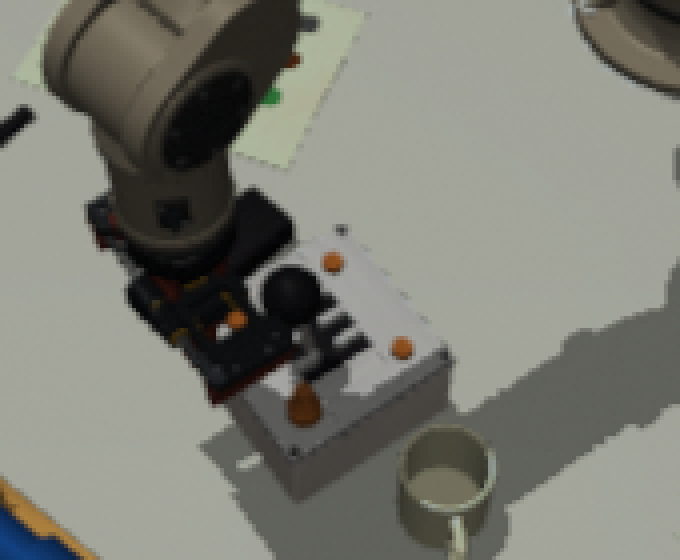

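The fingers stand on the +x side of the knob (about 290,295 in the crop), clear of the skittle (305,400). Next I push gently towards -x.

Request:
move_arm(plan=[[[0.08,0.1,-0.08,0.8,0.1,0,1],[0,0,0,0.6,0,0,1],[0,0,0,0.25,0,0,1],[0,0,0,0.25,0,0,1],[0,0,0,0.25,0,0,1],[0,0,0,0,0,0,1]]])

```text
t: 3.95
ee_pos: [624.5, -27.7, 175.9]
orientation: [[-0.963, 0.271, 0.013], [0.271, 0.963, -0.001], [-0.013, 0.003, -1.0]]
wrist_force: [0.6, 0.3, -1.3]
gripper_width: 0.3
```

```bash
python3 -c "
from h import *
knob('scene');knob('top')
plan(34,0,168)"
```

```text
return _methods._mean(a, axis=axis, dtype=dtype,
  ret = um.true_divide(
Traceback (most recent call last):
  File "h.py", line 29, in knob
    Q=P[k]; s=least_squares(lambda p:np.linalg.norm(Q-p,axis=1)-24,[*np.median(Q[:,:2],0),185],loss='soft_l1')
              ~~~~~~~~~~~~~^^^^^^^^^^^^^^^^^^^^^^^^^^^^^^^^^^^^^^^^^^^^^^^^^^^^^^^^^^^^^^^^^^^^^^^^^^^^^^^^^^^
ValueError: Initial guess is outside of provided bounds
```

```bash
python3 -c "
from h import *
c=cap('scene'); b=c['pixels'][130:270,230:400,::-1]; cv2.imwrite('pics/s2.png',cv2.resize(b,(680,560),interpolation=3))
plan(34,0,166)"
```

```text
t 4.1 tcp trainer [52.2  1.8] 175.4 shift units [ 0.73 -0.07  0.37] turn units [0.03 0.14 0.  ] F [-0.3  0.   0.5] Ftr [-0.3 -0.1] w 0.4
```

View pics/s2.png

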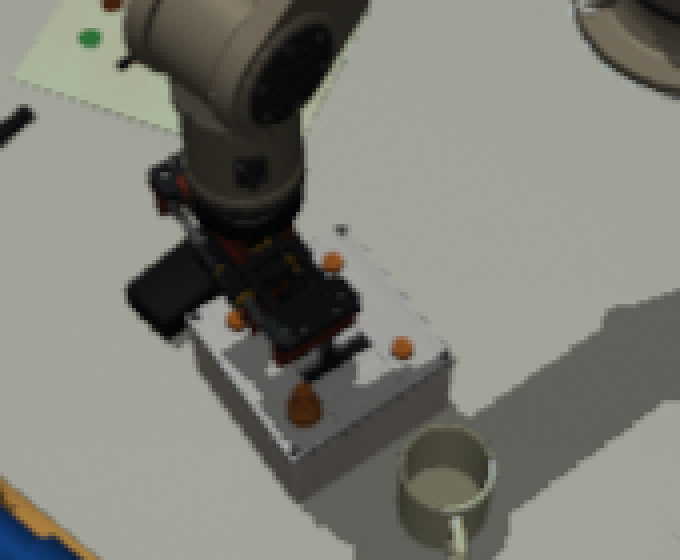

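Request:
move_arm(plan=[[[0,0.14,0,0,-0.05,0.35,1],[0,0,0,0.22,0,0,1],[0,0,0,0.2,0,0,1],[0,0,0,0.15,0,0,1],[0,0,0,0,0,0,1]]])

```text
t: 4.52
ee_pos: [612.2, -26.1, 165.7]
orientation: [[-0.962, 0.273, 0.002], [0.273, 0.962, 0.002], [-0.001, 0.002, -1.0]]
wrist_force: [2.2, -0.3, 0.5]
gripper_width: 0.7
```

```bash
python3 -c "
from h import *
plan(34,0,166)"
```

```text
t 4.5167 tcp trainer [39.3  0.1] 165.7 shift units [ 0.21 -0.   -0.01] turn units [ 0.02  0.01 -0.01] F [ 2.2 -0.3  0.5] Ftr [2.2 0.3] w 0.7
```

Request:
move_arm(plan=[[[0,0,0,0.15,0,0,1],[0,0,0,0.1,0,0,1],[0,0,0,0,0,0,1]]])

```text
t: 4.77
ee_pos: [606.0, -24.3, 166.2]
orientation: [[-0.962, 0.273, 0.003], [0.273, 0.962, 0.002], [-0.003, 0.003, -1.0]]
wrist_force: [1.5, -0.4, -0.4]
gripper_width: 0.5
```

```bash
python3 -c "
from h import *
plan(34,0,166)"
```

```text
t 4.7667 tcp trainer [32.9  0.2] 166.2 shift units [-0.04 -0.01  0.01] turn units [ 0.03  0.03 -0.01] F [ 1.5 -0.4 -0.4] Ftr [ 1.5 -0. ] w 0.5
```

Request:
move_arm(plan=[[[0,0,0,-0.8,0,0,1],[0,0,0,-0.8,0,0,1],[0,0,0,-0.5,-0.8,-0.3,1],[0,0,0,0,-1,-0.3,1],[0,0,0,0,-1,0,1],[0,0,0,0,-1,0,1],[0,0,0,0,-1,0,1],[0,0,0,0,0,0,1]]])

```text
t: 5.43
ee_pos: [619.9, -153.8, 178.1]
orientation: [[-0.964, 0.264, -0.01], [0.264, 0.965, 0.005], [0.011, 0.003, -1.0]]
wrist_force: [0.3, -0.8, 0.3]
gripper_width: 0.4
```

```bash
python3 -c "
from h import *
knob('scene');plan(0,-85,166);knob('top')
"
```

```text
scene knob tr -0.2 1.2 191.1 n 177 err 1.26 fore -0.001 side 0.007
t 5.4833 tcp trainer [  81.4 -117.7] 178.0 shift units [3.24 1.34 0.52] turn units [ 0.05 -0.12  0.11] F [-0.4  0.8 -0.5] Ftr [-0.6  0.6] w 0.4
top knob tr -1.7 1.3 189.9 n 293 err 1.09 fore -0.01 side 0.008
```

Request:
move_arm(plan=[[[0,-0.12,0.1,1,0.2,0.3,1],[0,0,0,1,0.2,0.2,1],[0,0,0,0.8,0.2,0,1],[0,0,0,0.4,0.3,0,1],[0,0,0,0,0,0,1]]])

```text
t: 5.95
ee_pos: [548.0, -95.7, 163.4]
orientation: [[-0.966, 0.26, -0.001], [0.26, 0.965, 0.01], [0.004, 0.009, -1.0]]
wrist_force: [0.3, 0.1, 0.4]
gripper_width: 0.4
```

```bash
python3 -c "
from h import *
plan(-1,-55,164)
"
```

```text
t 5.95 tcp trainer [ -3.5 -84.3] 163.4 shift units [-0.12  1.17 -0.01] turn units [ 0.1  -0.04  0.13] F [0.3 0.1 0.4] Ftr [0.3 0.2] w 0.4
```

Request:
move_arm(plan=[[[0.1,0,0.13,-0.1,0.8,0,1],[0,0,0,0,0.4,0,1],[0,0,0,0,0.25,0,1],[0,0,0,0,0.25,0,1],[0,0,0,0,0.25,0,1],[0,0,0,0,0.2,0,1],[0,0,0,0,0,0,1]]])

```text
t: 6.53
ee_pos: [567.4, -39.1, 163.8]
orientation: [[-0.964, 0.265, -0.003], [0.265, 0.964, 0.001], [0.004, 0.0, -1.0]]
wrist_force: [-0.5, -0.5, 0.4]
gripper_width: 0.5
```

```bash
python3 -c "
from h import *
plan(-1,14,164)
"
```

```text
t 6.5333 tcp trainer [ -0.2 -24.6] 163.8 shift units [ 0.02  1.54 -0.01] turn units [ 0.01 -0.04  0.08] F [-0.5 -0.5  0.4] Ftr [-0.3 -0.6] w 0.5
```

Request:
move_arm(plan=[[[0,0,0.08,0.03,0.25,0,1],[0,0,0,0,0.25,0,1],[0,0,0,0,0.25,0,1],[0,0,0,0,0.25,0,1]]])

```text
t: 6.87
ee_pos: [573.5, -17.2, 164.0]
orientation: [[-0.961, 0.278, -0.004], [0.278, 0.961, -0.001], [0.003, -0.002, -1.0]]
wrist_force: [-1.4, -1.3, 0.3]
gripper_width: 0.6
```

```bash
python3 -c "
from h import *
plan(-1,14,164); c=knob('scene')
b=c['pixels'][130:270,230:400,::-1]; cv2.imwrite('pics/s3.png',cv2.resize(b,(680,560),interpolation=3))
"
```

```text
t 6.8667 tcp trainer [-0.3 -1.8] 164.0 shift units [0.03 0.63 0.  ] turn units [-0.02 -0.04 -0.08] F [-1.4 -1.3  0.3] Ftr [-1.  -1.6] w 0.6
scene knob tr 0.8 26.1 187.2 n 65 err 2.62 fore 0.005 side 0.154
```

View pics/s3.png

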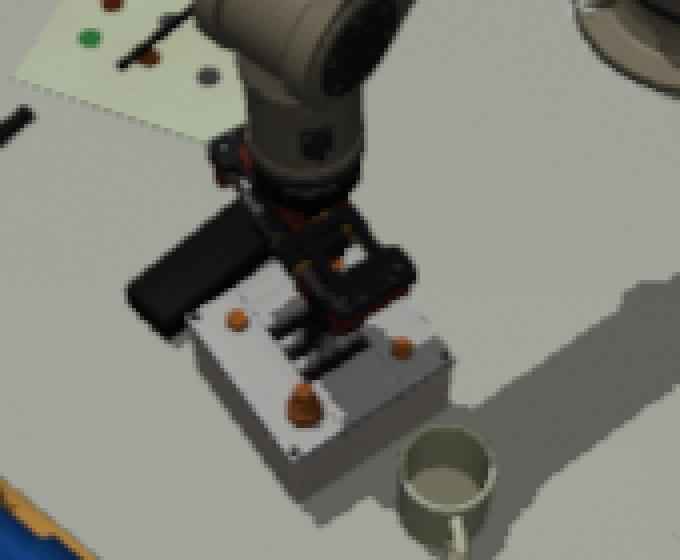

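The lever is under way in the channel and the skittle (305,400) hasn't moved. I'll continue the push.

Request:
move_arm(plan=[[[0,0,-0.08,0.03,0.2,0,1],[0,0,0,0,0.2,0,1],[0,0,0,0,0.12,0,1],[0,0,0,0,0,0,1]]])

```text
t: 7.25
ee_pos: [576.9, -0.5, 163.3]
orientation: [[-0.964, 0.267, -0.004], [0.267, 0.964, 0.0], [0.004, -0.001, -1.0]]
wrist_force: [-0.1, -1.2, -0.3]
gripper_width: 0.7
```

```bash
python3 -c "
from h import *
plan(-1,14,164); c=knob('scene')
"
```

```text
t 7.25 tcp trainer [-1.5 15.1] 163.3 shift units [-0.02 -0.04 -0.03] turn units [-0.01 -0.04  0.05] F [-0.1 -1.2 -0.3] Ftr [ 0.2 -1.2] w 0.7
scene knob tr 1.2 42.6 183.8 n 74 err 2.38 fore 0.007 side 0.253
```

Request:
move_arm(plan=[[[0,0,0,0,-0.6,0,1],[0,0,0,0.2,-0.8,0,1],[0,0,0,1,0,0,1],[0,0,0,1,0,0,1],[0,0,0,1,0,0,1],[0,0,0,0.4,0,0,1],[0,0,0,0,0,0,1]]])

```text
t: 7.88
ee_pos: [478.8, -10.4, 163.5]
orientation: [[-0.963, 0.268, -0.001], [0.268, 0.963, 0.002], [0.002, 0.001, -1.0]]
wrist_force: [-0.0, -0.0, 0.6]
gripper_width: 0.6
```

```bash
python3 -c "
from h import *
plan(-80,50,164); c=knob('scene'); knob('top')
"
```

```text
t 7.8833 tcp trainer [-93.3 -21. ] 163.5 shift units [-0.54  2.84 -0.02] turn units [ 0.02 -0.02  0.04] F [-0.  -0.   0.6] Ftr [-0. -0.] w 0.6
scene knob tr -1.8 43.7 185.4 n 222 err 15.18 fore -0.011 side 0.26
top knob tr 1.9 53.1 183.7 n 6 err 0.29 fore 0.012 side 0.318
```

```bash
sed -i "s/&(px<70)/\&(px<70)\&(((P[...,:2]-C)@RT)[...,0]>-35)/" h.py; python3 -c "
from h import *
c=knob('scene')
b=c['pixels'][130:270,230:400,::-1]; cv2.imwrite('pics/s4.png',cv2.resize(b,(680,560),interpolation=3))
"
```

```text
scene knob tr -0.3 45.1 184.9 n 183 err 1.11 fore -0.002 side 0.269
```

View pics/s4.png

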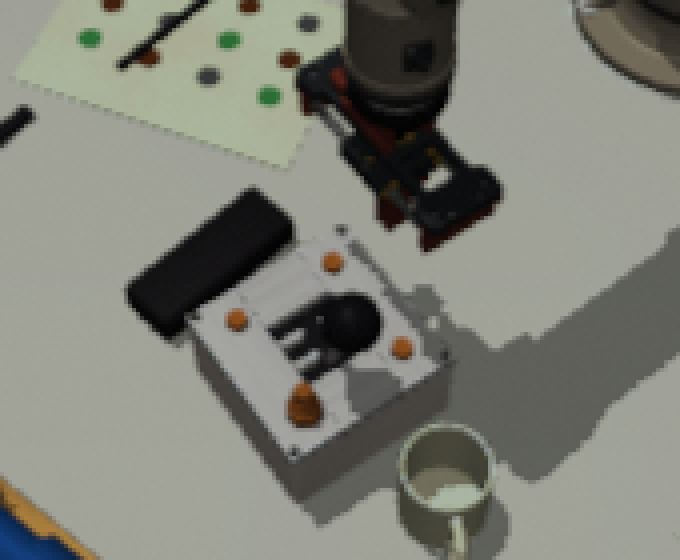

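The knob sits at about (350,325) in the crop, fore about 0 but side only about 0.26–0.27, which barely reaches the lane. I'll push another 6 mm sideways.

Request:
move_arm(plan=[[[0,0,0.04,-1,0,0,1],[0,0,0,-1,0,0,1],[0,0,0,-1,0,0,1],[0,0,0,-0.4,0,0,1],[0,0,0,0,0,0,1]]])

```text
t: 8.45
ee_pos: [573.2, -35.6, 164.0]
orientation: [[-0.963, 0.271, 0.005], [0.271, 0.963, 0.0], [-0.005, 0.002, -1.0]]
wrist_force: [0.7, -0.3, -0.8]
gripper_width: 0.5
```

```bash
python3 -c "
from h import *
plan(0,20,164)
"
```

```text
t 8.45 tcp trainer [  4.4 -19.7] 164.0 shift units [0.17 1.59 0.  ] turn units [0.02 0.06 0.01] F [ 0.7 -0.3 -0.8] Ftr [ 0.7 -0.1] w 0.5
```

Request:
move_arm(plan=[[[0,0.05,0,0.15,0.6,0,1],[0,0,0,0,0.5,0,1],[0,0,0,0,0.2,0,1],[0,0,0,0,0.15,0,1],[0,0,0,0,0.05,0,1],[0,0,0,0,0,0,1]]])

```text
t: 8.95
ee_pos: [582.0, 1.5, 162.7]
orientation: [[-0.962, 0.272, 0.001], [0.272, 0.962, -0.001], [-0.001, -0.001, -1.0]]
wrist_force: [0.2, -1.2, 0.4]
gripper_width: 0.3
```

```bash
python3 -c "
from h import *
plan(0,20,164)
"
```

```text
t 8.95 tcp trainer [ 2.8 18.5] 162.7 shift units [ 0.11  0.06 -0.05] turn units [-0.01  0.01 -0.01] F [ 0.2 -1.2  0.4] Ftr [ 0.5 -1.1] w 0.3
```

Request:
move_arm(plan=[[[0,0,0,0.08,0.1,0,1],[0,0,0,0,0.06,0,1],[0,0,0,0,0,0,1]]])

```text
t: 9.2
ee_pos: [580.5, 4.7, 162.9]
orientation: [[-0.962, 0.274, 0.001], [0.274, 0.962, -0.002], [-0.001, -0.002, -1.0]]
wrist_force: [2.0, -0.8, -0.1]
gripper_width: 0.3
```

```bash
python3 -c "
from h import *
plan(0,20,164)
"
```

```text
t 9.2 tcp trainer [ 0.5 21.2] 162.9 shift units [ 0.02 -0.05 -0.04] turn units [-0.02  0.02 -0.03] F [ 2.  -0.8 -0.1] Ftr [ 2.2 -0.3] w 0.3
```

Request:
move_arm(plan=[[[0,0,0,0,-0.6,0,1],[0,0,0,0.2,-0.8,0,1],[0,0,0,1,0,0,1],[0,0,0,1,0,0,1],[0,0,0,1,0,0,1],[0,0,0,0.4,0,0,1],[0,0,0,0,0,0,1]]])

```text
t: 9.78
ee_pos: [479.4, -11.7, 162.9]
orientation: [[-0.96, 0.279, 0.002], [0.279, 0.96, -0.002], [-0.003, -0.001, -1.0]]
wrist_force: [0.5, 0.2, 0.2]
gripper_width: 0.6
```

```bash
python3 -c "
from h import *
c=knob('scene')
plan(-70,50,164)
"
```

```text
scene knob tr -0.6 51.3 182.9 n 183 err 1.16 fore -0.003 side 0.307
t 9.8333 tcp trainer [-91.4 -22.1] 163.0 shift units [-0.83  2.89 -0.04] turn units [-0.02  0.04 -0.09] F [-1.1  0.4 -0.3] Ftr [-1.2  0. ] w 0.4
```

Request:
move_arm(plan=[[[0,0,-0.09,0,0.9,0,1],[0,0,0,0,1,0,1],[0,0,0,-0.2,0.7,0,1],[0,0,0,-0.2,0.1,0,1],[0,0,0,0,0,0,1]]])

```text
t: 10.25
ee_pos: [516.3, 48.8, 164.7]
orientation: [[-0.961, 0.276, 0.01], [0.276, 0.961, -0.002], [-0.01, 0.001, -1.0]]
wrist_force: [0.6, -1.0, 0.6]
gripper_width: 0.4
```

```bash
python3 -c "
from h import *
plan(-45,50,160)
"
```

```text
t 10.25 tcp trainer [-73.3  46.2] 164.7 shift units [-1.13  0.16  0.2 ] turn units [ 0.01  0.12 -0.05] F [ 0.6 -1.   0.6] Ftr [ 0.8 -0.8] w 0.4
```

Request:
move_arm(plan=[[[0,0.12,-0.05,-0.5,0.16,0.1,1],[0,0,0,-0.4,0,0,1],[0,0,0,-0.25,0,0,1],[0,0,0,-0.25,0,0,1],[0,0,0,-0.25,0,0,1],[0,0,0,-0.25,0,0,1],[0,0,0,0,0,0,1]]])

```text
t: 10.83
ee_pos: [566.4, 32.6, 161.9]
orientation: [[-0.961, 0.277, -0.002], [0.277, 0.961, -0.002], [0.002, -0.002, -1.0]]
wrist_force: [-0.3, 2.0, 0.1]
gripper_width: 0.6
```

```bash
python3 -c "
from h import *
plan(14,50,160); knob('scene')
"
```

```text
t 10.8333 tcp trainer [-20.6  44.2] 161.9 shift units [-1.38  0.24  0.07] turn units [-0.02 -0.02 -0.07] F [-0.3  2.   0.1] Ftr [-0.9  1.9] w 0.6
scene knob tr 14.8 51.3 182.4 n 210 err 1.86 fore 0.091 side 0.306
```

Request:
move_arm(plan=[[[0,0,-0.05,-0.22,0.06,0,1],[0,0,0,-0.22,0.04,0,1],[0,0,0,-0.22,0.04,0,1],[0,0,0,-0.22,0,0,1],[0,0,0,-0.1,0,0,1],[0,0,0,0,0,0,1]]])

```text
t: 11.38
ee_pos: [590.6, 28.0, 160.9]
orientation: [[-0.962, 0.273, -0.006], [0.273, 0.962, -0.003], [0.005, -0.005, -1.0]]
wrist_force: [-1.1, 0.2, -0.3]
gripper_width: 0.6
```

```bash
python3 -c "
from h import *
plan(14,50,160); knob('scene')
"
```

```text
t 11.3833 tcp trainer [ 3.9 46.3] 160.9 shift units [-0.4   0.15  0.03] turn units [-0.05 -0.06 -0.01] F [-1.1  0.2 -0.3] Ftr [-1.1 -0.1] w 0.6
scene knob tr 38.8 52.5 177.8 n 200 err 1.57 fore 0.241 side 0.314
```

Request:
move_arm(plan=[[[0,-0.06,0,-0.15,0,0,1],[0,0,0,-0.15,0,0,1],[0,0,0,-0.1,0,0,1],[0,0,0,0,0,0,1]]])

```text
t: 11.77
ee_pos: [600.2, 25.7, 160.5]
orientation: [[-0.962, 0.272, -0.002], [0.272, 0.962, -0.004], [0.001, -0.004, -1.0]]
wrist_force: [-2.4, 0.4, 0.3]
gripper_width: 0.3
```

```bash
python3 -c "
from h import *
plan(14,50,160); knob('scene')
"
```

```text
t 11.7667 tcp trainer [13.7 46.7] 160.5 shift units [-0.01  0.13  0.02] turn units [-0.05 -0.01 -0.  ] F [-2.4  0.4  0.3] Ftr [-2.4 -0.2] w 0.3
scene knob tr 48.4 52.4 175.1 n 195 err 1.56 fore 0.302 side 0.313
```

Request:
move_arm(plan=[[[0,0,0,-0.08,0,0,1],[0,0,0,0,0,0,1]]])

```text
t: 11.98
ee_pos: [601.2, 25.5, 160.3]
orientation: [[-0.962, 0.271, -0.004], [0.271, 0.962, -0.004], [0.003, -0.005, -1.0]]
wrist_force: [-1.9, -0.1, 0.6]
gripper_width: 0.2
```

```bash
python3 -c "
from h import *
plan(14,50,160); knob('scene')
"
```

```text
t 11.9833 tcp trainer [14.8 46.7] 160.3 shift units [0.03 0.13 0.01] turn units [-0.05 -0.03 -0.  ] F [-1.9 -0.1  0.6] Ftr [-1.9 -0.6] w 0.2
scene knob tr 48.9 52.1 175.3 n 197 err 1.66 fore 0.305 side 0.311
```

Request:
move_arm(plan=[[[0,0,0,-0.1,0,0,1],[0,0,0,-0.04,0,0,1]]])

```text
t: 12.2
ee_pos: [603.2, 25.0, 159.9]
orientation: [[-0.963, 0.271, -0.007], [0.271, 0.963, -0.003], [0.005, -0.005, -1.0]]
wrist_force: [-3.7, 1.7, 1.2]
gripper_width: 0.6
```

```bash
python3 -c "
from h import *
plan(14,50,160); knob('scene')
"
```

```text
t 12.2 tcp trainer [16.9 46.8] 159.9 shift units [ 0.11  0.13 -0.  ] turn units [-0.06 -0.06  0.01] F [-3.7  1.7  1.2] Ftr [-4.   0.7] w 0.6
scene knob tr 50.0 52.2 174.6 n 189 err 1.41 fore 0.313 side 0.312
```

Request:
move_arm(plan=[[[0,0,0,-0.08,0,0,1],[0,0,0,-0.04,0,0,1]]])

```text
t: 12.42
ee_pos: [604.7, 24.8, 159.6]
orientation: [[-0.963, 0.27, -0.01], [0.27, 0.963, -0.003], [0.009, -0.005, -1.0]]
wrist_force: [-6.3, 1.3, 2.0]
gripper_width: 0.7
```

```bash
python3 -c "
from h import *
plan(14,50,160); knob('scene')
"
```

```text
t 12.4167 tcp trainer [18.4 47. ] 159.6 shift units [ 0.17  0.12 -0.02] turn units [-0.06 -0.1   0.01] F [-6.3  1.3  2. ] Ftr [-6.4 -0.5] w 0.7
scene knob tr 50.7 52.5 174.4 n 190 err 1.56 fore 0.317 side 0.314
```

The force rises to 6 N with hardly any knob travel, so the lever is against the hard stop. I'll back straight off towards -x and then up.

Request:
move_arm(plan=[[[0,0,0,0.3,0,0,1],[0,0,0,0.8,0,0,1],[0,0,0,1,0,0,1],[0,0,0,1,0,0,1],[0,0,0,1,0,-0.5,1],[0,0,0,1,0,-0.8,1],[0,0,0,1,0,-0.8,1],[0,0,0,0.5,0,-0.8,1],[0,0,0,0,0,0,1]]])

```text
t: 13.22
ee_pos: [447.0, 70.7, 236.8]
orientation: [[-0.962, 0.273, 0.014], [0.273, 0.962, -0.002], [-0.014, 0.002, -1.0]]
wrist_force: [0.4, 1.2, 0.3]
gripper_width: 0.5
```

```bash
python3 -c "
from h import *
plan(14,50,160); c=knob('scene')
b=c['pixels'][130:270,230:400,::-1]; cv2.imwrite('pics/s5.png',cv2.resize(b,(680,560),interpolation=3))
knob('top')
"
```

```text
t 13.2167 tcp trainer [-146.    48.4] 236.8 shift units [-6.35  0.07  3.16] turn units [ 0.03  0.16 -0.02] F [0.4 1.2 0.3] Ftr [0.  1.3] w 0.5
scene knob tr 49.1 52.3 174.9 n 183 err 1.08 fore 0.307 side 0.313
top knob tr 47.3 51.9 174.0 n 263 err 1.29 fore 0.298 side 0.31
```

View pics/s5.png

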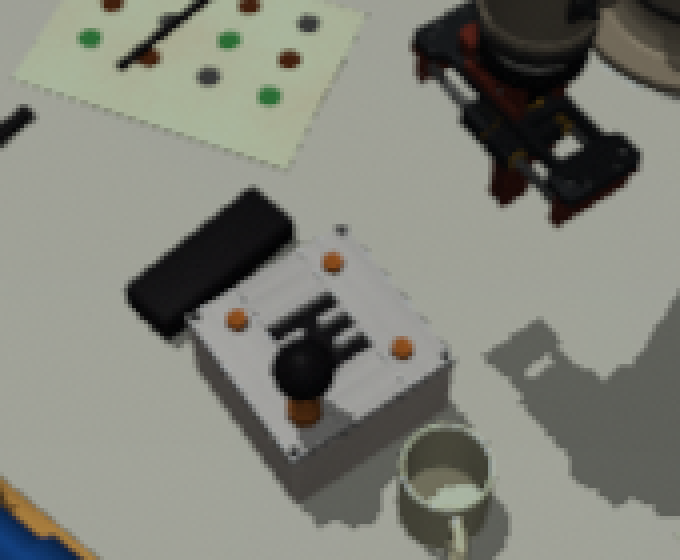

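The knob (303,368) is above the skittle, whose foot still shows at (303,412). All three discs stand where they were (237,320; 333,262; 401,348), and the arm is clear. I'm handing in.

```bash
python3 -c "
from h import *
print(ticket.job_done())"
```

```text
the job is handed in; nothing more can be done
None
```

The lever is fully home in the slot marked by the skittle, at the trainer's +x, +y corner, and the job is handed in at about 13 s on the robot's clock. I pushed only with the closed fingertips: back along the middle lane to the channel, across to the +y lane, then forward into the slot.

- **Lever position:** after I moved clear, the two cameras put the fore tilt at 0.307 and 0.298 rad and the side tilt at 0.313 and 0.310 rad. The stop is at 0.30. The two fits differ by about 2 mm, within the calibration.
- **Force:** at the end stop it rose to about 6 N with almost no further knob travel. Every other reading was about 4 N or less.
- **Surroundings:** in the last picture the skittle and all three discs stand where they were, and the mug and glasses case look undisturbed. The arm is well clear of everything. I did not look again at the objects farther away.
- **One correction:** the first sideways push stopped short, at about 0.27 rad. I caught that in a check and pushed a second time to about 0.31 before going into the slot.

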